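Put the rolling pin away by way of the sloping rest

ROBOT

A 6-joint arm with a two-finger parallel gripper is mounted at the origin on the work surface. World frame = base frame: x ahead of the robot, y to its left, z up, the work surface at z = 0. Lengths are in m, angles in degrees, forces in N, time in s.
With the tool pointing down it reaches from about 0.4 to 0.825 m from the base axis. Payload 7 kg.
Tool frame: the origin (TCP) lies on the centre line of the jaws, within the pads' length; the fingertips stand 8 mm ahead of it and the grasp point (between the pads) lies 11 mm behind it; z points along the fingers, y is the line along which they close (so a half turn about z gives the same grasp; the last joint's range is limited). The gripper opens to 88 mm and grips with 3 to 60 N. Pads are 19 mm wide; open, the fingers measure 130 mm over their backs; the gripper's body (78 mm by 193 mm) begins 47 mm behind the grasp point.
Start: joints at [90.476, 20.546, 0.682, 0, -70.136, -16.507], TCP at [0.186, 0.649, 0.235] pointing down, gripper open.
Joint ranges: [-176.03, 176.03], [-82.01, 121.73], [-58.28, 71.71], [-173.87, 95.51], [-174.79, -0.11], [-173.66, 173.66]. Speed limits (degrees/s): [136.94, 136.94, 172.46, 180, 180, 180].

INTERFACE

Orientations are given as [roll, pitch, yaw] about the fixed x, y, z axes, in that order (R = Rz(yaw) Ry(pitch) Rx(roll)).
In Python, from plant import ctrl, vision gives the robot as it stands. The module is installed in compiled form; this text tells all that it offers.
- The arm moves only by the tool move_arm, never from a script. Its argument "moves" is one flat list of numbers, 7 for each row, row after row: the finger opening in cm, from 0 to 8.76, then the shift along the tool's x, y, z in cm, then the turn, a rotation vector about the tool's x, y, z in rad. A call has 1 to 8 rows; each row shifts and turns the commanded pose from where the row before left it, along the tool's axes as they then stand; what a row does not reach is not made up. A row lasts 1/10 s, in which the tool goes at most 50 mm and 8.59 degrees, less where a joint would pass 70% of its speed; a pose out of reach is approached as far as the arm can. A call with a gripper value outside its range is refused whole. The fingers move at their own pace and stop on an object; the grip force is fixed at half the most. Time passes only in rows, so rows that do not move let the fingers close. It gives the time, the measured TCP pose, the force, the opening and the grip force at its end, in the units of the state.
- ctrl.get_obs(): the state, without advancing time (a new reading comes with each control period).
- vision.snapshot(name): name is "side" or "top" or "wrist"; returns (picture, depth): 480x640x3 uint8, red, green, blue; 480x640 float32, m along the optical axis (not along the pixel's ray), 0 where there is no reading.
- vision.camera_model(name): a dict with "vertical_fov" (degrees; the focal length in pixels is half the picture's height over the tangent of half this angle, whatever the lens; pixels are square), "cx", "cy" (the principal point, pixels), "cam_to_world" (4x4, takes a point from camera to world coordinates). Camera axes: x right, y down, z forward; pixel columns grow to the right and rows downward; lengths in m; the calibration is good to about 2 mm. A picture is of the moment at which its call begins: read the wrist's pose just before it. camera_model takes no time and is no camera call; for the wrist camera it gives the pose at the moment of the call.
- ctrl.close_job(): hands the job in; it is judged then, once.
The state is a dict: "clock": time; "joint_pos": joint angles; "qvel": joint speeds; "tau": joint torques, N m; "tool_pos": TCP position; "orientation": TCP orientation; "force": force on the tool from outside, world axes, zero at the start; "moment": the same for the moment, N m; "opening": finger opening in m; "gripper_force": force on a finger pad.
Only numpy, scipy, OpenCV 4.12 (cv2) and the standard library are available. Lean on these libraries where they do the work, as an engineer would, in place of code of your own. Each camera call takes 0.05 s, during which the arm holds its last target. There are 200 camera calls.

TASK

Put the small plain wooden rolling pin away in the steel counter case: lift it out of the utensil stand, set it down in both notches of the sloping V-rest and let go so that you can take it anew across its side, then lay it in the two white saddles inside the case. The case's half cover has to be slid back to get in, and slid fully shut over the pin at the end. Do not let the pin drop or land on the counter, and leave the knobbed muddler standing in the stand.

Things in the scene. Friction and masses are not known exactly. Their poses are not given: they have to be found in the camera images.
- pin_center (a point): Centre (half-way along) of the plain straight wooden rolling pin: cylinder, 24 mm diameter, 200 mm long, about 80 g; z runs along the pin. At the start it stands upright in one of the stand's two wells (which one varies), its foot 12 mm above the counter.
- stand: Fixed steel utensil stand, a block 75 mm (x) x 132 mm (y), 62 mm high; origin at the centre of its underside, z up. Two round wells, 27 mm wide and 50 mm deep, at y = +33 and y = -33 mm.
- muddler_center (a point): Centre (half-way up) of the wooden muddler, 115 mm tall, 24 mm shaft with a 38 mm wide knob near its top, standing upright in the stand's other well, its foot 12 mm above the counter.
- cradle: Sloping V-rest (fixed, steel). Origin: the seated pin's centre, 125 mm above the counter. x: along the seated pin down the slope, 45 degrees below level; y: level, across the pin; z: up out of the notches. 90 degree V notches, 12 mm thick, at x = -45 and +75 mm; flanks reach 28 mm to either side in y and 7 mm above the pin's axis. Stop plate for the pin's lower end at x = +101 mm.
- rest: Foot of the V-rest: plate 170 mm (x) x 85 mm (y), 8 mm thick, origin under its centre, below the cradle's origin; its x is the slope's level direction, downhill. Between the notches nothing is nearer than 45 mm below the seated pin's axis; the pin's upper 49 mm stand clear of the upper notch. Friction may keep the pin from sliding down to the stop by itself.
- case_seat (a point): Where the pin's centre lies when seated in the case, 40 mm above the counter; axes as the case's, x along the seated pin. Middle of the saddle well (96 mm wide in y, 236 mm long inside, floor 8 mm above the counter). Two white 90 degree V saddles, 14 mm thick, at x = -70 and +70 mm from here; flanks reach 28 mm to either side in y and 7 mm above the pin's axis.
- case: Fixed steel counter case, 244 mm (x) x 206 mm (y), side walls 56 mm high, end rails (the two x ends) 68 mm high; origin at the centre of its underside, z up. Two open wells side by side: the saddle well centred at y = +51 mm, and a plain well centred at y = -51 mm holding a loose cutter ring.
- cover_handle (a point): Centre of the black bar handle, 70 mm along the case's x, 14 mm thick in y, 35 mm high, on the middle of the sliding half cover; axes as the case's. The cover's top face is 62 mm, the handle's top 97 mm above the counter. The cover is a steel plate 234 x 104 mm, 4 mm thick, and hides one well at a time.
- cover (a joint): How far the half cover has slid (m): 0 = fully shut over the saddle well, handle at the case's y = +51 mm; grows as the cover moves towards the case's -y, to 0.102 = fully back over the plain well. About 2 N of friction; stays where it is left.
Not all that is in view belongs to the job. Leave any green or pink look-alike of the part that bears pin_center alone.

How it is judged (in metres and radians):
On the way, in this order (a step that is already met when the one before it is completed fails the run):
1. the pin lies in both notches of the sloping rest, let go and still (angle between the z axis of pin_center and the x axis of cradle, either way round below 0.08 rad and y of pin_center in the frame of cradle between -0.005 and 0.005 m and z of pin_center in the frame of cradle between -0.005 and 0.005 m and x of pin_center in the frame of cradle between -0.025 and 0.01 m and contact force between the fingers and pin below 0.1 N and linear speed of pin below 0.02 m/s), for 0.2 s.
2. the pin lies in the two saddles of the case, let go (angle between the z axis of pin_center and the x axis of case_seat, either way round below 0.08 rad and y of pin_center in the frame of case_seat between -0.006 and 0.006 m and z of pin_center in the frame of case_seat between -0.005 and 0.005 m and contact force between the fingers and pin below 0.1 N), for 0.2 s.
At the end, for the whole second after the job is handed in: The pin lies at rest in both saddles of the case (axis within 0.08 rad of the case's x, centre within 6 mm across and 5 mm in height of the seat), and the cover is shut to within 6 mm (angle between the z axis of pin_center and the x axis of case_seat, either way round below 0.08 rad and y of pin_center in the frame of case_seat between -0.006 and 0.006 m and z of pin_center in the frame of case_seat between -0.005 and 0.005 m and value of joint cover below 0.006 m and linear speed of pin below 0.02 m/s); the robot touches nothing.
It fails at once if the pin lands on the counter (height (world z) of pin_center below 0.025 m).
It fails at once if the pin is dropped (moves faster than 0.7 m/s with no finger on it) (linear speed of pin above 0.7 m/s and contact force between the fingers and pin below 0.1 N).
It fails at once if the muddler is taken or knocked out of its place (moved more than 40 mm) (distance of muddler_center from where it was at the start of the episode above 0.04 m).
It also fails if it takes over 72 s, if anything falls off the work surface, if the arm or the gripper's body presses on something with over 40 N, if the wrist force passes 120 N, or if a joint passes its speed limit or range.

## Working session

There is one attempt and no reset: what is moved stays moved. The work goes in short steps, Python scripts to look and compute and a tool call to move; the robot and the scene stay as the last step left them, time stands still between calls to the robot, and variables do not carry over. Pictures are saved under pics/ and viewed, at most 10 in all, crops included, and the job is handed in when it is done.

Besides the shell and the picture viewer there is one more tool, called after "Emit:" by a JSON object that holds its "name" and its "arguments", one argument or row to a line. move_arm: Moves the arm, as the interface text tells. Its arguments: {"type":"object","properties":{"moves":{"type":"array"}},"required":["moves"]}

```bash
mkdir -p pics; cat > h.py <<'E'
import numpy as np, cv2
from plant import ctrl, vision
from scipy.spatial.transform import Rotation as R
def snap(n):
    m=vision.camera_model(n); p,d=vision.snapshot(n); return p,d,m
def cloud(d,m):
    f=240/np.tan(np.radians(m["vertical_fov"])/2)
    v,u=np.mgrid[0:480,0:640]
    P=np.stack([(u-m["cx"])/f*d,(v-m["cy"])/f*d,d],-1)
    T=np.array(m["cam_to_world"]); W=P@T[:3,:3].T+T[:3,3]; W[d==0]=np.nan
    return W
E
python3 - <<'E'
from h import *
for n in ["top","side"]:
    p,d,m=snap(n); W=cloud(d,m); np.savez(f"{n}.npz",p=p,d=d,W=W)
    cv2.imwrite(f"pics/{n}0.png",p[...,::-1]); print(n,np.array(m["cam_to_world"]).round(3).tolist(),m["vertical_fov"],m["cx"],m["cy"])
o=ctrl.get_obs(); print(o)
E
```

```text
top [[0.029, -0.991, 0.127, 0.356], [-0.999, -0.031, -0.014, 0.066], [0.018, -0.127, -0.992, 1.022], [0.0, 0.0, 0.0, 1.0]] 55.67798349703526 311.3521254341833 238.87604706199193
side [[-0.993, -0.086, 0.076, 0.402], [-0.114, 0.662, -0.741, 0.872], [0.014, -0.744, -0.668, 0.838], [0.0, 0.0, 0.0, 1.0]] 49.81537166759304 332.9391781795797 231.26559254240823
{'clock': 0.1, 'joint_pos': array([ 9.04744114e+01,  2.05865706e+01,  6.38930376e-01, -1.79047784e-02,
       -7.01361978e+01, -1.65079607e+01]), 'qvel': array([ 0.0663617 ,  0.03365298,  0.20596615,  0.07750544, -0.02109445,
        0.0331289 ]), 'tau': array([-1.32663590e-03, -5.84159410e+01,  2.93752974e+01,  7.01541871e+00,
        1.01934996e-02, -5.01192790e-05]), 'tool_pos': array([0.18632952, 0.64832527, 0.23372372]), 'orientation': array([ 1.79914835e+02, -7.68585764e-03, -1.60396397e+01]), 'force': array([ 0.27784615, -0.64106304, -0.19048297]), 'moment': array([-0.00238541,  0.03836118, -0.00833374]), 'gripper_force': 0.0, 'opening': 0.08770672226443482}
```

View pics/top0.png

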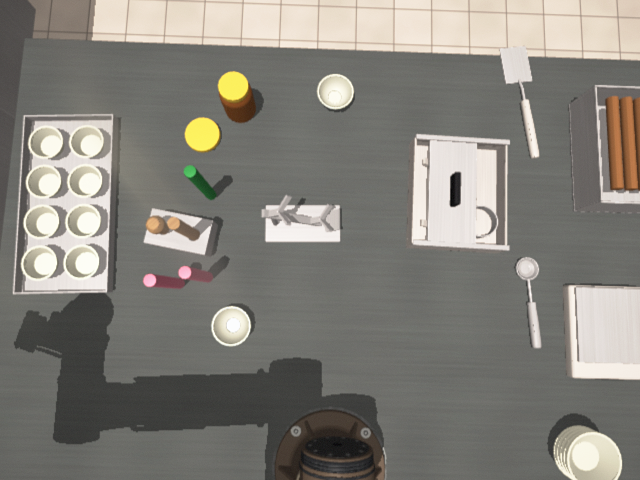

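View pics/side0.png

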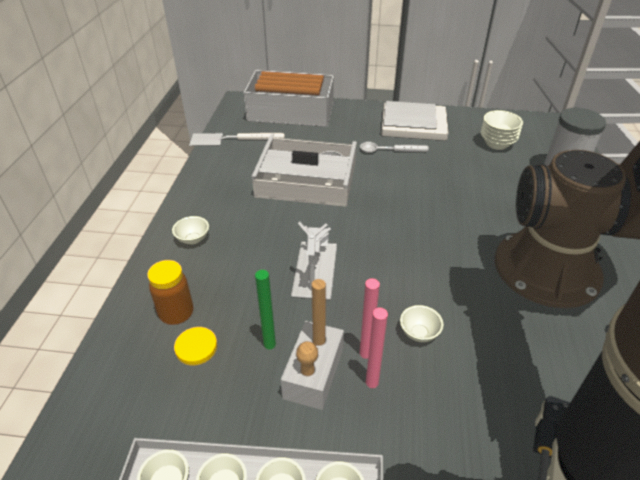

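Top view: the stand is at about (180,232). The candidates are the brown plain pin with its top at (172,224), the knobbed muddler at (155,226), the green look-alike at (190,172) and the pink ones at (150,281) and (185,272). The brown plain cylinder in the stand, without a knob, is the pin. The V-rest is at (302,220). The case is at (460,190), with its cover half way and the handle at (455,189). The side view agrees: brown pin at (319,285), muddler at (307,352).

```bash
python3 - <<'E'
from h import *
D=np.load("top.npz"); W=D["W"]; p=D["p"]; S=np.load("side.npz"); WS=S["W"]; ps=S["p"]
def box(W,u0,v0,u1,v1,zl,zh,name):
    Q=W[v0:v1,u0:u1].reshape(-1,3); Q=Q[(Q[:,2]>zl)&(Q[:,2]<zh)]
    if len(Q)<4: print(name,len(Q)); return
    r=cv2.minAreaRect((Q[:,:2]*1000).astype(np.float32)); print(name,len(Q),"med",np.nanmedian(Q,0).round(4),"rect",np.round(r[0],1),np.round(r[1],1),round(r[2],1)); return Q
box(W,135,200,225,265,.055,.07,"stand top")
box(W,160,210,205,245,.195,.225,"pin top T")
box(W,140,210,168,240,.11,.14,"mud top T")
box(WS,305,270,335,350,.2,.225,"pin top S")
box(WS,305,270,335,340,.09,.2,"pin shaft S")
box(W,258,190,345,248,.003,.014,"foot")
box(W,258,190,345,248,.03,.3,"cradle")
box(W,405,125,515,255,.064,.075,"case rails")
box(W,405,125,515,255,.05,.075,"case all")
box(W,405,125,515,255,.085,.105,"handle")
box(W,425,125,480,255,.0595,.0645,"cover")
box(W,410,140,432,245,.02,.05,"saddles")
box(WS,285,145,330,175,.085,.105,"handle S")
print("counter",np.nanmedian(W[300:340,100:200].reshape(-1,3),0))
a=cv2.resize(p[185:265,130:350,::-1],None,fx=3.6,fy=3.6,interpolation=cv2.INTER_CUBIC)
b=cv2.resize(ps[215:400,250:390,::-1],None,fx=1.6,fy=1.6,interpolation=cv2.INTER_CUBIC)
im=np.zeros((600,792,3),np.uint8); im[:a.shape[0],:a.shape[1]]=a[:,:792]; im[a.shape[0]:a.shape[0]+b.shape[0],:b.shape[1]]=b
c=cv2.resize(p[120:260,400:520,::-1],None,fx=2.2,fy=2.2,interpolation=cv2.INTER_CUBIC); im[a.shape[0]:a.shape[0]+c.shape[0],300:300+c.shape[1]]=c
cv2.imwrite("pics/crop1.png",im)
E
```

```text
stand top 1526 med [0.4773 0.3255 0.0619] rect [488.7 336. ] [133.6  75.5] 80.2
pin top T 166 med [0.4814 0.3015 0.2113] rect [481.7 303. ] [21.3 23.1] 6.9
mud top T 282 med [0.492  0.3646 0.1235] rect [493.8 367.3] [34.9 37.1] 79.5
pin top S 172 med [0.4829 0.3105 0.2096] rect [483.6 306.4] [21.3 25.3] 7.4
pin shaft S 542 med [0.4818 0.316  0.148 ] rect [483.3 313.9] [22.5 11.5] 0.4
foot 1869 med [0.5075 0.079  0.0077] rect [533.5  76.2] [131.3 195.5] 1.2
cradle 1077 med [0.5229 0.0692 0.0711] rect [523.1  73.4] [ 59.2 159.6] 1.0
case rails 1500 med [ 0.5894 -0.253   0.0666] rect [ 594.3 -269.6] [206.4 245.6] 88.3
case all 6032 med [ 0.5889 -0.2494  0.0622] rect [ 594.2 -269.4] [207.5 246. ] 88.5
handle 255 med [ 0.5923 -0.2486  0.0962] rect [ 594.  -249.9] [14.2 69.9] 88.9
cover 3807 med [ 0.5921 -0.2476  0.062 ] rect [ 592.8 -248.7] [245.7 115. ] 0.6
saddles 396 med [ 0.6316 -0.1688  0.0392] rect [ 597.1 -186.7] [ 42.4 240.9] 88.6
handle S 149 med [ 0.5949 -0.2428  0.092 ] rect [ 594.9 -247.9] [23.4 69.5] 88.9
counter [ 2.97439367e-01  4.02889002e-01 -2.51262903e-04]
```

View pics/crop1.png

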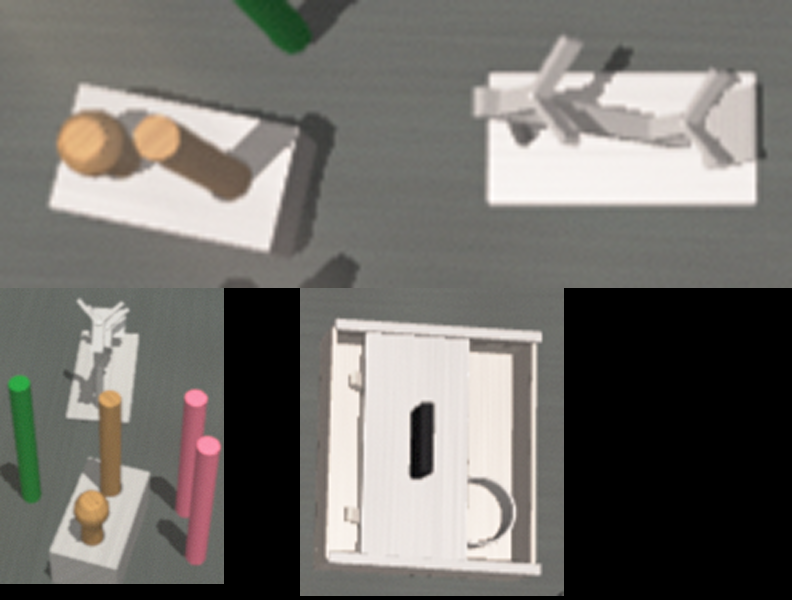

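The enlarged crop confirms the target: the plain brown cylinder in the stand's right well, top at (158,135) in the crop, with no knob. The pin axis is about (.483,.3035), the stand's yaw about -9.8°, the case centre about (.594,-.2695), and the cover is open about 31 mm. The handle is at (.594,-.250). I'll slide the cover back first.

Emit:
{"name": "move_arm", "arguments": {
  "moves": [8.7, 0, 0, -2, 0, 0, -0.128, 8.7, 0, 0, -2, 0, 0, -0.127, 8.7, 2.15, 4.45, 0, 0, 0, 0, 8.7, 2.15, 4.45, 0, 0, 0, 0, 8.7, 2.15, 4.45, 0, 0, 0, 0, 8.7, 2.15, 4.45, 0, 0, 0, 0, 8.7, 2.15, 4.45, 0, 0, 0, 0, 8.7, 2.15, 4.45, 0, 0, 0, 0]
}}

```text
clock: 0.9
tool_pos: [0.3091, 0.3765, 0.2744]
orientation: [180.0, 0.0, -1.4]
force: [1.9, -0.1, -0.0]
opening: 0.0872
gripper_force: 0.0
```

Emit:
{"name": "move_arm", "arguments": {
  "moves": [8.7, 2.15, 4.45, 0, 0, 0, 0, 8.7, 2.15, 4.45, 0, 0, 0, 0, 8.7, 2.15, 4.45, 0, 0, 0, 0, 8.7, 2.15, 4.45, 0, 0, 0, 0, 8.7, 2.15, 4.45, 0, 0, 0, 0, 8.7, 2.15, 4.45, 0, 0, 0, 0, 8.7, 2.15, 4.45, 0, 0, 0, 0, 8.7, 2.15, 4.45, 0, 0, 0, 0]
}}

```text
clock: 1.7
tool_pos: [0.4721, 0.0164, 0.2747]
orientation: [-180.0, -0.0, -1.4]
force: [1.7, 0.4, -0.6]
opening: 0.0871
gripper_force: 0.0
```

Emit:
{"name": "move_arm", "arguments": {
  "moves": [8.7, 2.15, 4.45, 0, 0, 0, 0, 8.7, 2.15, 4.45, 0, 0, 0, 0, 8.7, 2.15, 4.45, 0, 0, 0, 0, 8.7, 2.15, 4.45, 0, 0, 0, 0, 8.7, 2.15, 4.45, 0, 0, 0, 0, 8.7, 2.15, 4.45, 0, 0, 0, 0, 8.7, 0, 0, 4, 0, 0, 0, 8.7, 0, 0, 0, 0, 0, 0]
}}

```text
clock: 2.5
tool_pos: [0.5913, -0.2521, 0.2283]
orientation: [-179.8, 0.6, -1.6]
force: [0.3, 1.2, -0.9]
opening: 0.0871
gripper_force: 0.0
```

```bash
python3 - <<'E'
from h import *
o=ctrl.get_obs(); print(o["clock"],o["tool_pos"],o["orientation"],o["joint_pos"],o["force"])
D=np.load("top.npz"); W=D["W"]; p=D["p"].astype(int)
# foot plate: bright and z~8mm
M=(p.min(-1)>150)&(W[...,2]<.016)&(W[...,2]>.0); M[:200]=0;M[250:]=0;M[:,:258]=0;M[:,348:]=0
Q=W[M]; r=cv2.minAreaRect((Q[:,:2]*1000).astype(np.float32)); print("foot",r)
# cradle points above foot
C=W[190:250,255:350].reshape(-1,3); C=C[C[:,2]>.05]
for y0 in np.arange(-.02,.17,.01):
    q=C[(C[:,1]>=y0)&(C[:,1]<y0+.01)]
    if len(q): print(round(y0,3),len(q),"x",q[:,0].min().round(4),q[:,0].max().round(4),"z",q[:,2].min().round(3),q[:,2].max().round(3))
E
```

```text
2.5 [ 0.59132017 -0.25209453  0.22825671] [-179.82869632    0.55425253   -1.61777147] [ -5.80837779  18.11528224  -3.64490832  -0.13980122 -68.80515515
  94.24096468] [ 0.33680467  1.23698803 -0.91426644]
foot ((522.47998046875, 73.4825439453125), (83.23171997070312, 168.2672119140625), 1.7156120538711548)
-0.01 70 x 0.5028 0.5471 z 0.052 0.062
0.0 51 x 0.4983 0.5481 z 0.05 0.075
0.01 47 x 0.4958 0.5537 z 0.061 0.084
0.02 80 x 0.4996 0.5526 z 0.056 0.081
0.03 45 x 0.5114 0.537 z 0.053 0.072
0.04 24 x 0.5174 0.531 z 0.05 0.056
0.06 15 x 0.5166 0.5302 z 0.05 0.056
0.07 37 x 0.5154 0.5313 z 0.054 0.068
0.08 35 x 0.5149 0.531 z 0.062 0.075
0.09 70 x 0.4931 0.5523 z 0.072 0.166
0.1 118 x 0.4939 0.5521 z 0.082 0.168
0.11 84 x 0.5042 0.5431 z 0.093 0.161
0.12 57 x 0.5132 0.5288 z 0.056 0.151
0.13 61 x 0.5128 0.528 z 0.053 0.14
0.14 45 x 0.5128 0.5294 z 0.121 0.135
0.15 16 x 0.5135 0.528 z 0.128 0.134
```

Emit:
{"name": "move_arm", "arguments": {
  "moves": [8.7, 0, 0, 0, 0, 0, 0, 8.7, 0, 0, 4, 0, 0, 0, 8.7, 0, 0, 4, 0, 0, 0, 8.7, 0, 0, 4, 0, 0, 0, 8.7, 0, 0, 2.5, 0, 0, 0, 8.7, 0, 0, 0, 0, 0, 0, 8.7, 0, 0, 0, 0, 0, 0]
}}

```text
clock: 3.2
tool_pos: [0.5956, -0.2512, 0.0919]
orientation: [179.9, -0.1, -1.3]
force: [0.1, -0.6, 0.7]
opening: 0.0866
gripper_force: 0.0
```

Emit:
{"name": "move_arm", "arguments": {
  "moves": [8.7, 0, 0, 1.2, 0, 0, 0, 0.5, 0, 0, 0, 0, 0, 0, 0.5, 0, 0, 0, 0, 0, 0, 0.5, 0, 0, 0, 0, 0, 0, 0.5, 0, 0, 0, 0, 0, 0, 0.5, 0, 0, 0, 0, 0, 0, 0.5, 0, 0, 0, 0, 0, 0]
}}

```text
clock: 3.9
tool_pos: [0.5942, -0.2517, 0.0777]
orientation: [180.0, -0.0, -1.4]
force: [0.2, -0.4, -0.3]
opening: 0.0447
gripper_force: 0.0
```

Emit:
{"name": "move_arm", "arguments": {
  "moves": [0.5, 0, 0, 0, 0, 0, 0, 0.5, 0, 0, 0, 0, 0, 0, 0.5, 0, 0, 0, 0, 0, 0, 0.5, 0, 0, 0, 0, 0, 0, 0.5, 0, 0, 0, 0, 0, 0]
}}

```text
clock: 4.4
tool_pos: [0.5942, -0.2515, 0.0775]
orientation: [-180.0, 0.0, -1.4]
force: [0.2, 1.7, 0.3]
opening: 0.0139
gripper_force: 30.0
```

Emit:
{"name": "move_arm", "arguments": {
  "moves": [0.5, 0, 0, 0, 0, 0, 0, 0.5, 0, 1, 0, 0, 0, 0, 0.5, 0, 1.5, 0, 0, 0, 0, 0.5, 0, 1.5, 0, 0, 0, 0, 0.5, 0, 1.5, 0, 0, 0, 0, 0.5, 0, 1, 0, 0, 0, 0, 0.5, 0, 0.4, 0, 0, 0, 0, 0.5, 0, 0, 0, 0, 0, 0]
}}

```text
clock: 5.2
tool_pos: [0.5922, -0.32, 0.0776]
orientation: [-179.9, 0.0, -1.5]
force: [-1.8, 9.3, 4.5]
opening: 0.0135
gripper_force: 30.0
```

Emit:
{"name": "move_arm", "arguments": {
  "moves": [5, 0, 0, 0, 0, 0, 0, 5, 0, 0, 0, 0, 0, 0, 5, 0, 0, 0, 0, 0, 0, 5, 0, 0, 0, 0, 0, 0, 5, 0, 0, -4, 0, 0, 0, 5, 0, 0, -4, 0, 0, 0.14, 5, 0, 0, -4, 0, 0, 0.14, 5, 0, 0, -4, 0, 0, 0.14]
}}

```text
clock: 6.0
tool_pos: [0.5923, -0.3208, 0.2393]
orientation: [180.0, -0.0, -25.8]
force: [1.5, -0.3, -0.5]
opening: 0.0497
gripper_force: 0.0
```

Emit:
{"name": "move_arm", "arguments": {
  "moves": [5, 0, 0, -4, 0, 0, 0.14, 5, 0, 0, -1, 0, 0, 0.14, 5, 0, 0, 0, 0, 0, 0.14, 5, 0, 0, 0, 0, 0, 0.14, 5, 0, 0, 0, 0, 0, 0.14, 5, 0, 0, 0, 0, 0, 0.14, 5, 0, 0, 0, 0, 0, 0.14, 5, 0, 0, 0, 0, 0, 0.118]
}}

```text
clock: 6.8
tool_pos: [0.5925, -0.3208, 0.2875]
orientation: [-180.0, -0.0, -88.7]
force: [0.2, 0.0, -0.4]
opening: 0.0502
gripper_force: 0.0
```

Emit:
{"name": "move_arm", "arguments": {
  "moves": [5, -4.8, 0.7, 0, 0, 0, 0, 5, -4.8, 0.7, 0, 0, 0, 0, 5, -4.8, 0.7, 0, 0, 0, 0, 5, -4.8, 0.7, 0, 0, 0, 0, 5, -4.8, 0.7, 0, 0, 0, 0, 5, -4.8, 0.7, 0, 0, 0, 0, 5, -4.8, 0.7, 0, 0, 0, 0, 5, -4.8, 0.7, 0, 0, 0, 0]
}}

```text
clock: 7.6
tool_pos: [0.5252, 0.0633, 0.288]
orientation: [-179.9, 0.0, -88.4]
force: [1.9, 0.4, -0.3]
opening: 0.05
gripper_force: 0.0
```

Emit:
{"name": "move_arm", "arguments": {
  "moves": [5, -4.8, 0.7, 0, 0, 0, 0, 5, -4.8, 0.7, 0, 0, 0, 0, 5, -4, 0.6, 0, 0, 0, 0, 5, 0, 0, 0, 0, 0, 0, 5, 0, 0, 0, 0, 0, 0]
}}

```text
clock: 8.1
tool_pos: [0.5017, 0.1978, 0.2875]
orientation: [180.0, -0.0, -88.3]
force: [0.3, -0.7, 0.0]
opening: 0.0498
gripper_force: 0.0
```

```bash
python3 - <<'E'
from h import *
o=ctrl.get_obs(); print(o["tool_pos"],o["orientation"],o["joint_pos"],o["opening"])
p,d,m=snap("wrist"); W=cloud(d,m); np.savez("wrist1.npz",p=p,W=W); cv2.imwrite("pics/w1.png",p[...,::-1])
T=np.load("top.npz"); WT=T["W"]
q=WT[165:182,180:200].reshape(-1,3); q=q[q[:,2]>.17]; print("green top",np.median(q,0),q[:,2].max())
for b in [(143,270,160,290),(178,262,195,282)]:
    q=WT[b[1]:b[3],b[0]:b[2]].reshape(-1,3); q=q[q[:,2]>.15]; print("pink",np.median(q,0))
q=W.reshape(-1,3); s=(q[:,2]>.19)&(q[:,2]<.22)&(abs(q[:,0]-.483)<.03)&(abs(q[:,1]-.303)<.03); q=q[s]; print(len(q), np.median(q,0) if len(q) else "", cv2.minAreaRect((q[:,:2]*1000).astype(np.float32)) if len(q)>5 else "")
p,d,m=snap("top"); W=cloud(d,m); np.savez("top1.npz",p=p,W=W)
q=W[125:255,405:515].reshape(-1,3); q=q[(q[:,2]>.085)&(q[:,2]<.105)]; print("handle",cv2.minAreaRect((q[:,:2]*1000).astype(np.float32)))
M=(abs(W[...,2]-.043)<.007)&(p.astype(int).min(-1)>120); M[:125]=0;M[255:]=0;M[:,:405]=0;M[:,455:]=0
q=W[M]; print("saddle pts",len(q)); 
for sgn in (-1,1):
    c=q[(sgn*(q[:,0]-.595)>.04)&(sgn*(q[:,0]-.595)<.1)&(q[:,1]<-.175)&(q[:,1]>-.262)]; print(len(c),np.median(c,0),c[:,:2].min(0),c[:,:2].max(0))
cv2.imwrite("pics/case1.png",cv2.resize(p[120:260,400:520,::-1],None,fx=4,fy=4,interpolation=cv2.INTER_CUBIC))
E
```

```text
[0.50171799 0.19779066 0.28748229] [ 1.79995157e+02 -1.59736644e-02 -8.82684975e+01] [ 4.23554161e+01  5.91979220e+00 -1.16179679e+01  9.40743345e-03
 -7.24763162e+01 -4.06267480e+01] 0.049814341454996164
green top [0.57967823 0.28039349 0.19902893] 0.20358537664117093
pink [0.37887093 0.33822182 0.19871287]
pink [0.39472107 0.27657016 0.19903643]
0  
handle ((591.5626220703125, -319.79315185546875), (14.943278312683105, 69.3385238647461), 87.70582580566406)
saddle pts 282
96 [ 0.52437826 -0.23115958  0.04336977] [ 0.51770107 -0.24640039] [ 0.53340754 -0.1881093 ]
104 [ 0.66498849 -0.2340981   0.04449385] [ 0.65676125 -0.2493058 ] [ 0.67320043 -0.19061328]
```

View pics/w1.png

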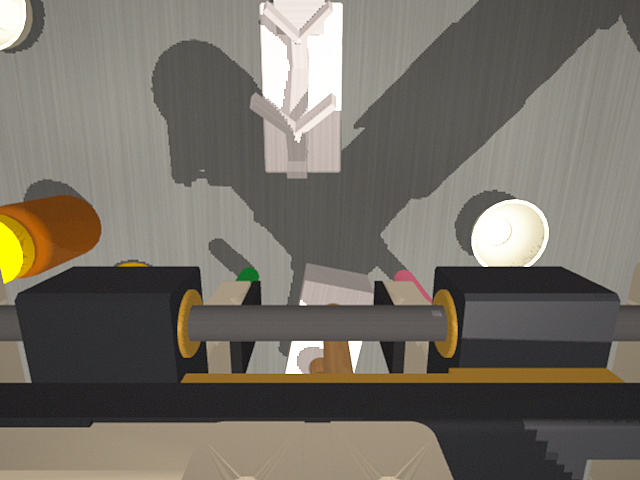

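View pics/case1.png

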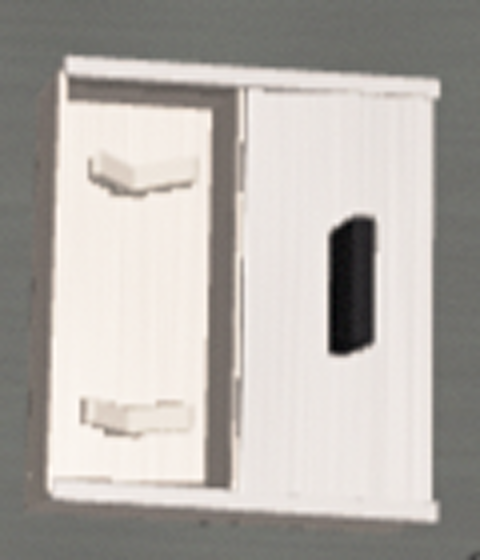

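The wrist view shows the V-rest at (300,90) ahead, and the brown pin at (335,355) between the fingers. The case crop shows the cover fully back (handle at (352,285)) and both saddles open at (143,172) and (137,415). Now the pin.

Emit:
{"name": "move_arm", "arguments": {
  "moves": [5, -4, 0.6, 0, 0, 0, 0, 5, -4, 0.6, 0, 0, 0, 0, 5, -2.6, 0.35, 0, 0, 0, 0, 5, 0, 0, 0, 0, 0, 0, 5, 0, 0, 3, 0, 0, 0, 5, 0, 0, 2, 0, 0, 0, 5, 0, 0, 0, 0, 0, 0]
}}

```text
clock: 8.9
tool_pos: [0.4828, 0.3, 0.2349]
orientation: [179.8, -0.2, -88.5]
force: [0.1, -1.1, -0.8]
opening: 0.05
gripper_force: 0.0
```

```bash
python3 - <<'E'
from h import *
o=ctrl.get_obs(); print(o["tool_pos"])
p,d,m=snap("side"); W=cloud(d,m); cv2.imwrite("pics/s1.png",cv2.resize(p[180:420,200:460,::-1],None,fx=2.4,fy=2.4,interpolation=cv2.INTER_CUBIC))
E
```

```text
[0.4828185  0.29999473 0.23492013]
```

View pics/s1.png

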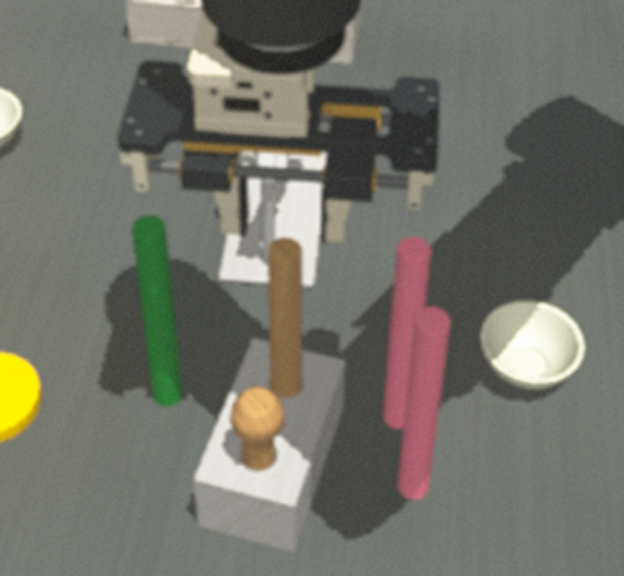

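The picture shows the fingers straddling the brown pin's top at (285,245), clear of the green pin (150,225) and the pink pins. Going down to grip.

Emit:
{"name": "move_arm", "arguments": {
  "moves": [5, -0.2, 0, 2.4, 0, 0, 0, 5, 0, 0, 2.4, 0, 0, 0, 1, 0, 0, 0, 0, 0, 0, 1, 0, 0, 0, 0, 0, 0, 1, 0, 0, 0, 0, 0, 0, 1, 0, 0, 0, 0, 0, 0, 1, 0, 0, 0, 0, 0, 0, 1, 0, 0, 0, 0, 0, 0]
}}

```text
clock: 9.75
tool_pos: [0.484, 0.3051, 0.1912]
orientation: [-179.9, 0.1, -88.4]
force: [-1.7, 0.5, 7.7]
opening: 0.023
gripper_force: 30.0
```

Emit:
{"name": "move_arm", "arguments": {
  "moves": [1, 0, 0, 0, 0, 0, 0, 1, 0, 0, -0.5, 0, 0, 0, 1, 0, 0, -1, 0, 0, 0, 1, 0, 0, 0, 0, 0, 0]
}}

```text
clock: 10.15
tool_pos: [0.4842, 0.3051, 0.2064]
orientation: [-179.9, 0.1, -88.4]
force: [-1.3, 0.5, -1.1]
opening: 0.0233
gripper_force: 30.0
```

Emit:
{"name": "move_arm", "arguments": {
  "moves": [1, 0, 0, -4, 0, 0, 0, 1, 0, 0, -4, 0, 0, 0, 1, 0, 0, -4, 0, 0, 0, 1, 0, 0, 0, 0, 0.13, 0, 1, 0, 0, 0, 0, 0.13, 0, 1, 0, 0, 0, 0, 0.13, 0, 1, 0, 0, 0, 0, 0.13, 0, 1, 0, 0, 0, 0, 0.13, 0]
}}

```text
clock: 10.95
tool_pos: [0.4836, 0.3052, 0.3253]
orientation: [-179.9, -37.5, -88.4]
force: [0.0, -1.1, -1.2]
opening: 0.0235
gripper_force: 30.0
```

Emit:
{"name": "move_arm", "arguments": {
  "moves": [1, 0, 0, 0, 0, 0.135, 0, 1, 0, 0, 0, 0, 0, 0, 1, 4, -1.6, 0, 0, 0, 0, 1, 4.2, -1.6, 0, 0, 0, 0, 1, 0, 0, 0, 0, 0, 0]
}}

```text
clock: 11.45
tool_pos: [0.5188, 0.2451, 0.3868]
orientation: [-179.6, -44.6, -88.8]
force: [-0.7, 0.8, -0.6]
opening: 0.0226
gripper_force: 30.0
```

Emit:
{"name": "move_arm", "arguments": {
  "moves": [1, 0, 0, 4.4, 0, 0, 0, 1, 0, 0, 4.4, 0, 0, 0, 1, 0, 0, 4.4, 0, 0, 0, 1, 0, 0, 4.4, 0, 0, 0, 1, 0, 0, 4.4, 0, 0, 0, 1, 0, 0, 0, 0, 0, 0, 1, 0, 0, 0, 0, 0, 0]
}}

```text
clock: 12.15
tool_pos: [0.5214, 0.0913, 0.227]
orientation: [-180.0, -44.9, -88.5]
force: [-0.2, 0.9, 0.1]
opening: 0.0236
gripper_force: 30.0
```

```bash
cat > pin.py <<'E'
from h import *
import sys
# wood-coloured pin points in a region; fits axis
C=np.array([.5225,.0735,.125]); h=np.array([.03,-.9996,0]); X=(h-[0,0,1])/2**.5; Z=(h+[0,0,1])/2**.5; Y=np.cross(Z,X)
def pinfit(W,p,lo,hi):
    q=cv2.cvtColor(p,cv2.COLOR_RGB2HSV); M=(q[...,0]>6)&(q[...,0]<20)&(q[...,1]>90)&(q[...,2]>70)
    M&=np.all((W>lo)&(W<hi),-1); Q=W[M]; c=np.median(Q,0); u,s,v=np.linalg.svd(Q-Q.mean(0),full_matrices=False); return Q,M,v[0]
E
python3 - <<'E'
from pin import *
o=ctrl.get_obs(); t=o["tool_pos"]; Rm=R.from_euler("xyz",o["orientation"],degrees=True).as_matrix()
print(t,o["orientation"],o["joint_pos"].round(1)); print("TCP in cradle",np.round([(t-C)@X,(t-C)@Y,(t-C)@Z],4),"tool z in cradle",(Rm[:,2]@np.c_[X,Y,Z]).round(3))
for n in ("side","top"):
    p,d,m=snap(n); W=cloud(d,m)
    Q,M,a=pinfit(W,p,[.45,-.08,.06],[.58,.2,.35]); print(n,len(Q))
    if len(Q)>20:
        L=(Q-C)@np.c_[X,Y,Z]; print("cradle med",np.median(L,0).round(4),"min",L.min(0).round(4),"max",L.max(0).round(4)," axis",(a@np.c_[X,Y,Z]).round(3))
        # across-centre: mid of y extents in x-slices
        for x0 in np.arange(-.1,.1,.04):
            s=L[(L[:,0]>x0)&(L[:,0]<x0+.04)]
            if len(s)>10: print(round(x0,2),len(s),"y",np.percentile(s[:,1],[2,98]).round(4),"zmax",np.percentile(s[:,2],95).round(4))
    if n=="side": cv2.imwrite("pics/s2.png",cv2.resize(p[150:350,220:430,::-1],None,fx=3,fy=3,interpolation=cv2.INTER_CUBIC))
E
```

```text
[0.52137286 0.09125671 0.22697997] [-179.97947064  -44.92532469  -88.48151035] [ 50.2  20.8 -25.4  28.2 -81.7 -62.5]
TCP in cradle [-0.0847 -0.0006  0.0595] tool z in cradle [ 1.    -0.002 -0.001]
  return _methods._mean(a, axis=axis, dtype=dtype,
  ret = um.true_divide(
pin.py:7: RuntimeWarning: Mean of empty slice.
  M&=np.all((W>lo)&(W<hi),-1); Q=W[M]; c=np.median(Q,0); u,s,v=np.linalg.svd(Q-Q.mean(0),full_matrices=False); return Q,M,v[0]
Traceback (most recent call last):
  File "pin.py", line 7, in pinfit
    M&=np.all((W>lo)&(W<hi),-1); Q=W[M]; c=np.median(Q,0); u,s,v=np.linalg.svd(Q-Q.mean(0),full_matrices=False); return Q,M,v[0]
                                                                                                                            ~^^^
IndexError: index 0 is out of bounds for axis 0 with size 0
```

```bash
sed -i 's/; u,s,v=.*//' pin.py; sed -i 's/c=np.median(Q,0)/return Q/' pin.py
cat > look.py <<'E'
from pin import *
def rep(n,save=None,crop=None,f=3):
    p,d,m=snap(n); W=cloud(d,m); Q=pinfit(W,p,[.45,-.08,.04],[.58,.2,.35]); print(n,len(Q))
    if len(Q)>20:
        L=(Q-C)@np.c_[X,Y,Z]; print(" min",L.min(0).round(4),"max",L.max(0).round(4))
        for x0 in np.arange(-.1,.1,.025):
            s=L[(L[:,0]>x0)&(L[:,0]<x0+.025)]
            if len(s)>10: print(round(x0,3),len(s),"y",np.percentile(s[:,1],[2,98]).round(4),"ztop",np.percentile(s[:,2],95).round(4))
    if save:
        if crop: p=p[crop[1]:crop[3],crop[0]:crop[2]]
        cv2.imwrite(save,cv2.resize(p[...,::-1],None,fx=f,fy=f,interpolation=cv2.INTER_CUBIC))
E
python3 -c "
from look import *
rep('top','pics/t2.png',(230,150,400,290),4); rep('wrist')"
```

```text
top 1216
 min [-0.1866 -0.0466  0.0297] max [0.0938 0.04   0.0988]
-0.1 125 y [-0.0117  0.0108] ztop 0.0724
-0.075 125 y [-0.0108  0.0093] ztop 0.0725
-0.05 116 y [-0.011   0.0091] ztop 0.0728
-0.025 104 y [-0.011   0.0086] ztop 0.072
-0.0 100 y [-0.0111  0.008 ] ztop 0.0722
0.025 92 y [-0.0114  0.0075] ztop 0.0723
0.05 86 y [-0.0117  0.0078] ztop 0.072
0.075 65 y [-0.0114  0.0081] ztop 0.0711
wrist 6906
 min [-0.1756 -0.0458 -0.0498] max [0.1008 0.0427 0.0947]
-0.1 988 y [-0.0104  0.0112] ztop 0.0699
-0.075 662 y [-0.0105  0.011 ] ztop 0.0697
-0.05 462 y [-0.0113  0.0109] ztop 0.0695
-0.025 326 y [-0.011   0.0105] ztop 0.0694
-0.0 241 y [-0.0113  0.0103] ztop 0.0692
0.025 204 y [-0.0115  0.01  ] ztop 0.069
0.05 144 y [-0.0116  0.0099] ztop 0.0688
0.075 68 y [-0.0113  0.0098] ztop 0.0687
```

View pics/t2.png

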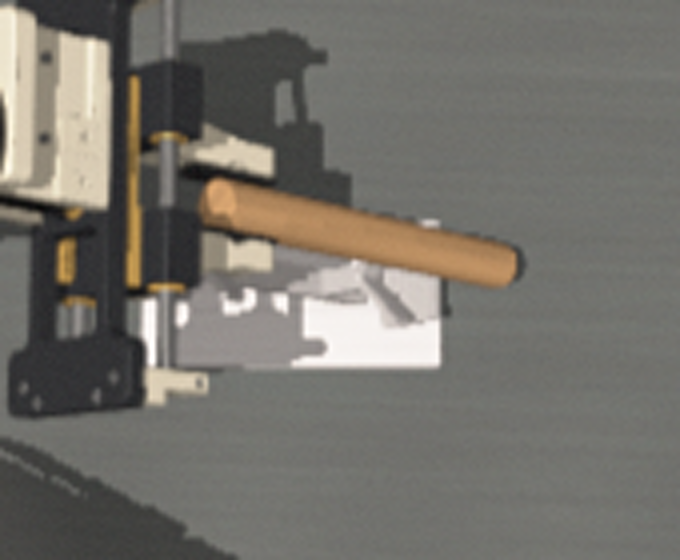

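The top crop shows the pin held in the fingers, sloping with the rest from (220,200) to (510,265). It is centred to about 1 mm across the notches and about 59 mm above its seat. Lowering it.

Emit:
{"name": "move_arm", "arguments": {
  "moves": [1, -1.5, 0, 0, 0, 0, 0, 1, -1.5, 0, 0, 0, 0, 0, 1, -1.5, 0, 0, 0, 0, 0, 1, -0.7, 0, 0, 0, 0, 0, 1, -0.3, 0, 0, 0, 0, 0, 1, 0, 0, 0, 0, 0, 0]
}}

```text
clock: 12.9
tool_pos: [0.5203, 0.1313, 0.1875]
orientation: [179.9, -45.0, -88.3]
force: [0.1, -0.5, -0.4]
opening: 0.0229
gripper_force: 30.0
```

Emit:
{"name": "move_arm", "arguments": {
  "moves": [1, -0.2, 0, 0, 0, 0, 0, 1, -0.1, 0, 0, 0, 0, 0, 1, 0, 0, 0, 0, 0, 0]
}}

```text
clock: 13.2
tool_pos: [0.5203, 0.1329, 0.1861]
orientation: [-180.0, -45.0, -88.4]
force: [-1.4, 0.3, -0.6]
opening: 0.0235
gripper_force: 30.0
```

```bash
python3 -c "
from look import *
t=ctrl.get_obs()['tool_pos'];print(t,np.round([(t-C)@X,(t-C)@Y,(t-C)@Z],4)); rep('wrist');rep('top')"
```

```text
[0.52033528 0.13285073 0.18612822] [-0.0852 -0.0004  0.0012]
wrist 8053
 min [-0.1743 -0.0465 -0.0497] max [0.0996 0.0426 0.0367]
-0.1 1007 y [-0.011   0.0105] ztop 0.0123
-0.075 702 y [-0.0111  0.0104] ztop 0.0122
-0.05 458 y [-0.0112  0.0101] ztop 0.0121
-0.025 328 y [-0.0114  0.0099] ztop 0.0121
-0.0 244 y [-0.0118  0.0095] ztop 0.012
0.025 188 y [-0.0119  0.0094] ztop 0.0119
0.05 141 y [-0.0119  0.009 ] ztop 0.0118
0.075 73 y [-0.012   0.0093] ztop 0.0118
top 1061
 min [-0.1852 -0.047  -0.0233] max [0.0943 0.0394 0.0378]
-0.1 121 y [-0.012   0.0104] ztop 0.0147
-0.075 115 y [-0.011   0.0083] ztop 0.015
-0.05 108 y [-0.0115  0.0089] ztop 0.015
-0.025 103 y [-0.0111  0.0076] ztop 0.0145
-0.0 92 y [-0.0118  0.0074] ztop 0.0149
0.025 87 y [-0.0117  0.0074] ztop 0.0146
0.05 83 y [-0.0122  0.0065] ztop 0.0145
0.075 55 y [-0.0121  0.0055] ztop 0.0146
```

Emit:
{"name": "move_arm", "arguments": {
  "moves": [1, -0.1, 0, 0, 0, 0, 0, 1, 0, 0, 0, 0, 0, 0]
}}

```text
clock: 13.5
tool_pos: [0.5203, 0.1336, 0.1853]
orientation: [-180.0, -45.0, -88.4]
force: [-0.3, -0.5, 0.4]
opening: 0.0233
gripper_force: 30.0
```

Emit:
{"name": "move_arm", "arguments": {
  "moves": [1, -0.1, 0, 0, 0, 0, 0, 1, 0, 0, 0, 0, 0, 0]
}}

```text
clock: 13.7
tool_pos: [0.5203, 0.1342, 0.1848]
orientation: [-180.0, -45.0, -88.4]
force: [0.5, -2.1, 2.6]
opening: 0.0232
gripper_force: 30.0
```

Contact with the notches is felt (about 3 N). Letting go and backing off along the pin.

Emit:
{"name": "move_arm", "arguments": {
  "moves": [5, 0, 0, 0, 0, 0, 0, 5, 0, 0, 0, 0, 0, 0, 5, 0, 0, 0, 0, 0, 0, 5, 0, 0, 0, 0, 0, 0, 5, 0, 0, 0, 0, 0, 0, 5, 0, 0, 0, 0, 0, 0]
}}

```text
clock: 14.3
tool_pos: [0.5202, 0.1345, 0.1845]
orientation: [180.0, -45.0, -88.4]
force: [-0.1, -0.7, 0.0]
opening: 0.05
gripper_force: 0.0
```

```bash
python3 -c "
from look import *
rep('wrist');rep('top')"
```

```text
wrist 7926
 min [-0.1743 -0.0602 -0.0206] max [0.1016 0.0294 0.0341]
-0.1 1347 y [-0.0106  0.01  ] ztop 0.0106
-0.075 661 y [-0.011   0.0106] ztop 0.0106
-0.05 464 y [-0.0108  0.0106] ztop 0.0105
-0.025 320 y [-0.0108  0.0105] ztop 0.0105
-0.0 242 y [-0.0109  0.0105] ztop 0.0105
0.025 184 y [-0.0107  0.0105] ztop 0.0104
0.05 138 y [-0.0106  0.0105] ztop 0.0103
0.075 103 y [-0.0102  0.0106] ztop 0.0104
top 1052
 min [-0.1867 -0.0663 -0.0221] max [0.1013 0.0295 0.037 ]
-0.1 191 y [-0.0109  0.0099] ztop 0.0131
-0.075 111 y [-0.0109  0.0086] ztop 0.0134
-0.05 110 y [-0.0106  0.009 ] ztop 0.0135
-0.025 96 y [-0.0109  0.0084] ztop 0.0129
-0.0 96 y [-0.0109  0.0084] ztop 0.0127
0.025 89 y [-0.0106  0.0083] ztop 0.0134
0.05 82 y [-0.0108  0.0082] ztop 0.0134
0.075 72 y [-0.0105  0.0075] ztop 0.0128
```

Pin seated and straight (about 0 mm across, lower end on the stop). Backing off and turning over for the new grip.

Emit:
{"name": "move_arm", "arguments": {
  "moves": [5, 0, 0, -2, 0, 0, 0, 5, 0, 0, -4, 0, 0, 0, 5, 0, 0, -4, 0, 0, 0, 5, 0, 0, -2, 0, 0, 0, 5, 4, 0, 0, 0, 0, 0, 5, 4, 0, 0, 0, 0, 0, 5, 4, 0, 0, 0, 0, 0, 5, 3, 0, 0, 0, 0, 0]
}}

```text
clock: 15.2
tool_pos: [0.5207, 0.1118, 0.3772]
orientation: [-179.9, -44.9, -88.5]
force: [-0.8, -0.1, 0.5]
opening: 0.05
gripper_force: 0.0
```

Emit:
{"name": "move_arm", "arguments": {
  "moves": [5, 0, 0, 0, 0, -0.143, 0, 5, 0, 0, 0, 0, -0.143, 0, 5, 0, 0, 0, 0, -0.143, 0, 5, 0, 0, 0, 0, -0.143, 0, 5, 0, 0, 0, 0, -0.143, 0, 5, 0, 0, 0, 0, -0.143, 0, 5, 0, 0, 0, 0, -0.143, 0, 5, 0, 0, 0, 0, -0.143, 0]
}}

```text
clock: 16.0
tool_pos: [0.521, 0.1135, 0.3772]
orientation: [-179.8, 20.9, -88.3]
force: [-0.3, -1.1, -0.9]
opening: 0.0499
gripper_force: 0.0
```

Emit:
{"name": "move_arm", "arguments": {
  "moves": [5, 0, 0, 0, 0, -0.143, 0, 5, 0, 0, 0, 0, -0.143, 0, 5, 0, 0, 0, 0, -0.141, 0, 5, 0, 0, 0, 0, 0, 0, 5, 0, 0, 0, 0, 0, 0]
}}

```text
clock: 16.5
tool_pos: [0.5213, 0.1115, 0.3747]
orientation: [179.9, 44.9, -88.7]
force: [0.0, -0.1, 1.2]
opening: 0.0503
gripper_force: 0.0
```

```bash
cat > st.py <<'E'
from look import *
o=ctrl.get_obs(); t=o["tool_pos"]; Rm=R.from_euler("xyz",o["orientation"],degrees=True).as_matrix(); B=np.c_[X,Y,Z]
print(t.round(4),o["orientation"].round(2),o["joint_pos"].round(1),"cradle",((t-C)@B).round(4)); print((Rm.T@B).round(3))
E
python3 st.py; python3 -c "
from look import *
rep('top')"
```

```text
[0.5213 0.1115 0.3747] [179.87  44.91 -88.67] [ -1.5   7.2   4.3 -44.8 -90.    4.1] cradle [-0.2034 -0.      0.1497]
[[ 1.    -0.005  0.002]
 [-0.005 -1.    -0.003]
 [ 0.002  0.003 -1.   ]]
top 182
 min [-0.1008 -0.0116 -0.0104] max [-0.0045  0.0104  0.0131]
-0.1 103 y [-0.0107  0.0096] ztop 0.0101
-0.075 49 y [-0.0112 -0.0033] ztop 0.0114
-0.05 25 y [-0.0112 -0.0069] ztop 0.0087
```

Emit:
{"name": "move_arm", "arguments": {
  "moves": [5, 4.1, 0, 0, 0, 0, 0, 5, 4.1, 0, 0, 0, 0, 0, 5, 4.1, 0, 0, 0, 0, 0, 5, 4.1, 0, 0, 0, 0, 0, 5, 4, 0, 0, 0, 0, 0, 5, 0, 0, 3, 0, 0, 0, 5, 0, 0, 3, 0, 0, 0, 5, 0, 0, 3, 0, 0, 0]
}}

```text
clock: 17.35
tool_pos: [0.5234, 0.0346, 0.1673]
orientation: [-179.9, 44.9, -88.1]
force: [0.6, -0.1, 0.4]
opening: 0.05
gripper_force: 0.0
```

Emit:
{"name": "move_arm", "arguments": {
  "moves": [5, 0, 0, 2, 0, 0, 0, 5, 0, 0, 1, 0, 0, 0, 5, 0, 0, 0, 0, 0, 0, 5, 0, 0, 0, 0, 0, 0]
}}

```text
clock: 17.75
tool_pos: [0.5229, 0.0542, 0.1472]
orientation: [-179.9, 45.0, -88.2]
force: [-0.2, 0.3, 0.2]
opening: 0.0499
gripper_force: 0.0
```

```bash
python3 st.py; python3 -c "
from look import *
rep('wrist')"
```

```text
[0.5229 0.0542 0.1472] [-179.88   44.95  -88.17] [ -7.8  21.4  -8.3 -46.  -75.5  27.9] cradle [-0.002  -0.0001  0.0293]
[[ 1.     0.001  0.001]
 [ 0.001 -1.    -0.001]
 [ 0.001  0.001 -1.   ]]
wrist 19229
 min [-0.0518 -0.0599 -0.019 ] max [0.1004 0.0294 0.1164]
-0.05 1401 y [-0.011  0.011] ztop 0.0112
-0.025 951 y [-0.0112  0.0112] ztop 0.0116
-0.0 7201 y [-0.0568  0.028 ] ztop 0.1148
0.025 3414 y [-0.0285  0.0287] ztop 0.1063
0.05 2984 y [-0.0108  0.011 ] ztop 0.0113
0.075 3253 y [-0.0107  0.011 ] ztop 0.0113
```

Emit:
{"name": "move_arm", "arguments": {
  "moves": [5, 0.2, 0, 1.6, 0, 0, 0, 5, 0, 0, 1.6, 0, 0, 0, 1, 0, 0, 0, 0, 0, 0, 1, 0, 0, 0, 0, 0, 0, 1, 0, 0, 0, 0, 0, 0, 1, 0, 0, 0, 0, 0, 0, 1, 0, 0, 0, 0, 0, 0, 1, 0, 0, 0, 0, 0, 0]
}}

```text
clock: 18.6
tool_pos: [0.5221, 0.0749, 0.1224]
orientation: [-180.0, 45.0, -88.4]
force: [-0.5, -1.3, 1.3]
opening: 0.0232
gripper_force: 30.0
```

```bash
python3 st.py
```

```text
[0.5221 0.0749 0.1224] [-179.96   45.02  -88.38] [ -6.1  22.7 -10.  -47.4 -72.3  29. ] cradle [ 0.0008 -0.0004 -0.0028]
[[ 1.    -0.001 -0.   ]
 [-0.001 -1.    -0.002]
 [-0.     0.002 -1.   ]]
```

Emit:
{"name": "move_arm", "arguments": {
  "moves": [1, 0, 0, -1, 0, 0, 0, 1, 0, 0, -3, 0, 0, 0, 1, 0, 0, -4, 0, 0, 0, 1, 0, 0, -4, 0, 0, 0, 1, 0, 0, -3, 0, 0, 0, 1, 0, 0, 0, 0, 0.131, 0, 1, 0, 0, 0, 0, 0.131, 0, 1, 0, 0, 0, 0, 0.131, 0]
}}

```text
clock: 19.4
tool_pos: [0.5259, -0.0328, 0.2298]
orientation: [-179.8, 22.2, -88.5]
force: [-1.1, -0.1, -0.4]
opening: 0.0231
gripper_force: 30.0
```

Emit:
{"name": "move_arm", "arguments": {
  "moves": [1, 0, 0, 0, 0, 0.131, 0, 1, 0, 0, 0, 0, 0.131, 0, 1, 0, 0, 0, 0, 0.131, 0, 1, 0, 0, 0, 0, 0, -0.138, 1, 0, 0, -0.5, 0, 0, -0.138, 1, 0, 0, -0.5, 0, 0, -0.138, 1, 0, 0, -0.5, 0, 0, -0.138, 1, 0, 0, -0.5, 0, 0, -0.138]
}}

```text
clock: 20.2
tool_pos: [0.5247, -0.0313, 0.249]
orientation: [-180.0, -0.0, -48.6]
force: [0.2, -0.6, -1.5]
opening: 0.0235
gripper_force: 30.0
```

Emit:
{"name": "move_arm", "arguments": {
  "moves": [1, 0, 0, 0, 0, 0, -0.138, 1, 0, 0, 0, 0, 0, -0.138, 1, 0, 0, 0, 0, 0, -0.138, 1, 0, 0, 0, 0, 0, -0.138, 1, 0, 0, 0, 0, 0, -0.138, 1, 0, 0, 0, 0, 0, -0.138, 1, 0, 0, 0, 0, 0, 0]
}}

```text
clock: 20.9
tool_pos: [0.5247, -0.0314, 0.2487]
orientation: [180.0, -0.0, -1.3]
force: [-0.0, -0.1, -1.0]
opening: 0.0228
gripper_force: 30.0
```

```bash
python3 st.py
```

```text
[ 0.5247 -0.0314  0.2487] [ 1.80e+02 -2.00e-02 -1.35e+00] [ 18.    5.9 -16.8   0.  -67.3  70.7] cradle [-0.0133 -0.0009  0.1616]
[[ 0.038  0.999  0.038]
 [ 0.706 -0.054  0.706]
 [ 0.707  0.    -0.707]]
```

Emit:
{"name": "move_arm", "arguments": {
  "moves": [1, 1.6, 4, 0, 0, 0, 0, 1, 1.8, 4.6, 0, 0, 0, 0, 1, 1.8, 4.6, 0, 0, 0, 0, 1, 1.8, 4.6, 0, 0, 0, 0, 1, 0.4, 0.9, 0, 0, 0, 0, 1, 0, 0, 4, 0, 0, 0, 1, 0, 0, 4, 0, 0, 0, 1, 0, 0, 2, -0.12, 0, 0]
}}

```text
clock: 21.7
tool_pos: [0.5927, -0.2219, 0.1453]
orientation: [173.2, 0.1, -2.0]
force: [-0.7, -1.4, -1.5]
opening: 0.0233
gripper_force: 30.0
```

Emit:
{"name": "move_arm", "arguments": {
  "moves": [1, 0, 0, 0, 0, 0, 0, 1, 0, 0, 0, 0, 0, 0]
}}

```text
clock: 21.9
tool_pos: [0.5939, -0.219, 0.148]
orientation: [173.1, 0.1, -1.5]
force: [-0.2, 0.3, 0.5]
opening: 0.0229
gripper_force: 30.0
```

```bash
cat > pc.py <<'E'
from pin import *
import sys
o=ctrl.get_obs(); print(o["tool_pos"].round(4),o["orientation"].round(2),o["opening"])
for n in ("side","top"):
    p,d,m=snap(n); W=cloud(d,m); Q=pinfit(W,p,[.45,-.26,.03],[.74,-.17,.2]); print(n,len(Q))
    if len(Q)>20:
        print(Q.min(0).round(4),Q.max(0).round(4))
        for x0 in np.arange(.48,.72,.03):
            s=Q[(Q[:,0]>x0)&(Q[:,0]<x0+.03)]
            if len(s)>8: print(round(x0,3),len(s),"y",np.percentile(s[:,1],[2,98]).round(4),"mid",np.percentile(s[:,1],[2,98]).mean().round(4),"ztop",np.percentile(s[:,2],95).round(4))
    if len(sys.argv)>1 and sys.argv[1]==n: cv2.imwrite(sys.argv[2],cv2.resize(p[(100 if n=="top" else 110):(280 if n=="top" else 230),(380 if n=="top" else 220):(540 if n=="top" else 390),::-1],None,fx=3,fy=3,interpolation=cv2.INTER_CUBIC))
E
python3 pc.py side pics/s3.png
```

```text
[ 0.5939 -0.219   0.148 ] [ 1.7314e+02  7.0000e-02 -1.4800e+00] 0.02291971114894982
side 367
[ 0.4962 -0.2246  0.1366] [ 0.6914 -0.1988  0.1624]
0.48 48 y [-0.217  -0.2007] mid -0.2088 ztop 0.1607
0.51 105 y [-0.2194 -0.2004] mid -0.2099 ztop 0.1611
0.54 112 y [-0.2195 -0.2012] mid -0.2103 ztop 0.1603
0.66 85 y [-0.2208 -0.2028] mid -0.2118 ztop 0.1594
0.69 9 y [-0.219 -0.207] mid -0.213 ztop 0.1588
top 503
[ 0.4961 -0.2287  0.1461] [ 0.5917 -0.2047  0.1674]
0.48 93 y [-0.2247 -0.2055] mid -0.2151 ztop 0.1646
0.51 185 y [-0.2251 -0.2059] mid -0.2155 ztop 0.1649
0.54 185 y [-0.2282 -0.2071] mid -0.2176 ztop 0.1649
0.57 40 y [-0.2281 -0.212 ] mid -0.22 ztop 0.1654
```

View pics/s3.png

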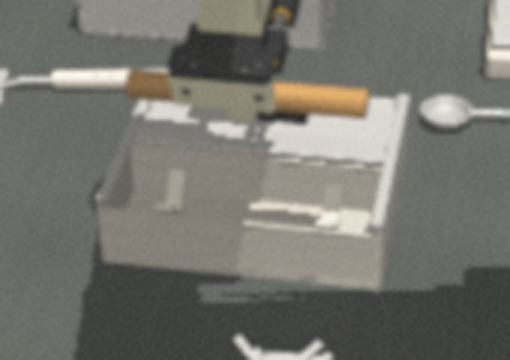

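The side crop shows the pin level over the case (ends at (130,82) and (367,100)), with the saddles at (175,190) and (332,195) below. Lowering.

Emit:
{"name": "move_arm", "arguments": {
  "moves": [1, 0, -0.24, 2, 0, 0, 0, 1, 0, -0.36, 3, 0, 0, 0, 1, 0, -0.24, 2, 0, 0, 0, 1, 0, -0.18, 1.5, 0, 0, 0, 1, 0, -0.1, 0.8, 0, 0, 0, 1, 0, 0, 0, 0, 0, 0, 1, 0, 0, 0, 0, 0, 0]
}}

```text
clock: 22.7
tool_pos: [0.5952, -0.2201, 0.0558]
orientation: [173.1, -0.1, -1.5]
force: [0.6, 0.2, -0.5]
opening: 0.0232
gripper_force: 30.0
```

Emit:
{"name": "move_arm", "arguments": {
  "moves": [1, 0, -0.04, 0.4, 0, 0, 0, 1, 0, -0.04, 0.3, 0, 0, 0, 1, 0, -0.04, 0.3, 0, 0, 0, 1, 0, 0, 0, 0, 0, 0]
}}

```text
clock: 23.1
tool_pos: [0.5939, -0.2196, 0.0441]
orientation: [173.1, 0.0, -1.4]
force: [-0.5, -0.1, -1.0]
opening: 0.0233
gripper_force: 30.0
```

```bash
python3 pc.py
```

```text
[ 0.5939 -0.2196  0.0441] [ 1.7313e+02  3.0000e-02 -1.4200e+00] 0.023282747210867264
side 329
[ 0.4966 -0.2263  0.0377] [ 0.6928 -0.1998  0.1238]
0.48 44 y [-0.2185 -0.2012] mid -0.2098 ztop 0.0571
0.51 90 y [-0.2184 -0.2014] mid -0.2099 ztop 0.0578
0.54 98 y [-0.2236 -0.2023] mid -0.213 ztop 0.1117
0.66 84 y [-0.2213 -0.2037] mid -0.2125 ztop 0.0576
top 372
[ 0.4951 -0.2293  0.0462] [ 0.5888 -0.1945  0.1266]
0.48 75 y [-0.225 -0.207] mid -0.216 ztop 0.0607
0.51 133 y [-0.2251 -0.2072] mid -0.2162 ztop 0.0599
0.54 140 y [-0.2261 -0.2073] mid -0.2167 ztop 0.0614
0.57 24 y [-0.2289 -0.2149] mid -0.2219 ztop 0.0609
```

Emit:
{"name": "move_arm", "arguments": {
  "moves": [1, 0, -0.1, 0.3, 0, 0, 0, 1, 0, -0.05, 0.2, 0, 0, 0, 1, 0, 0, 0, 0, 0, 0]
}}

```text
clock: 23.5
tool_pos: [0.594, -0.2188, 0.0389]
orientation: [173.1, 0.0, -1.4]
force: [-0.7, 0.9, 0.2]
opening: 0.0232
gripper_force: 30.0
```

Emit:
{"name": "move_arm", "arguments": {
  "moves": [1, 0, 0, 0.1, 0, 0, 0, 1, 0, 0, 0, 0, 0, 0]
}}

```text
clock: 23.7
tool_pos: [0.5943, -0.219, 0.0383]
orientation: [173.1, 0.0, -1.4]
force: [0.2, -0.8, 0.1]
opening: 0.0228
gripper_force: 30.0
```

Emit:
{"name": "move_arm", "arguments": {
  "moves": [1, 0, 0, 0.1, 0, 0, 0, 1, 0, 0, 0, 0, 0, 0]
}}

```text
clock: 23.9
tool_pos: [0.5944, -0.219, 0.038]
orientation: [173.1, -0.0, -1.4]
force: [-1.8, 1.1, 5.1]
opening: 0.0233
gripper_force: 30.0
```

Contact with the saddles (5 N up). Letting go with a narrow opening.

Emit:
{"name": "move_arm", "arguments": {
  "moves": [3.6, 0, 0, 0, 0, 0, 0, 3.6, 0, 0, 0, 0, 0, 0, 3.6, 0, 0, 0, 0, 0, 0, 3.6, 0, 0, 0, 0, 0, 0, 3.6, 0, 0, 0, 0, 0, 0]
}}

```text
clock: 24.4
tool_pos: [0.5942, -0.2191, 0.0373]
orientation: [173.1, 0.0, -1.4]
force: [0.0, 1.0, 0.1]
opening: 0.0361
gripper_force: 0.0
```

Emit:
{"name": "move_arm", "arguments": {
  "moves": [3.6, 0, 0, -1, 0, 0, 0, 3.6, 0, 0, -2, 0, 0, 0, 3.6, 0, 0, -3, 0, 0, 0, 3.6, 0, 0, -4, 0, 0, 0, 3.6, 0, 0, -4, 0, 0, 0, 3.6, 0, 0, 0, 0.12, 0, 0, 3.6, 0, 0, 0, 0, 0, 0]
}}

```text
clock: 25.1
tool_pos: [0.5961, -0.2027, 0.1794]
orientation: [-179.8, -0.3, -1.5]
force: [0.2, -0.2, -0.4]
opening: 0.0357
gripper_force: 0.0
```

```bash
python3 pc.py top pics/t4.png
```

```text
[ 0.5961 -0.2027  0.1794] [-179.75   -0.32   -1.48] 0.035743459208161785
side 564
[ 0.4965 -0.2247  0.032 ] [ 0.6927 -0.1963  0.054 ]
0.48 44 y [-0.2169 -0.1977] mid -0.2073 ztop 0.05
0.51 81 y [-0.2189 -0.1997] mid -0.2093 ztop 0.0502
0.54 91 y [-0.2219 -0.1998] mid -0.2109 ztop 0.0507
0.57 90 y [-0.2201 -0.1993] mid -0.2097 ztop 0.0504
0.6 88 y [-0.2196 -0.1999] mid -0.2098 ztop 0.0503
0.63 85 y [-0.2191 -0.204 ] mid -0.2115 ztop 0.0502
0.66 75 y [-0.2208 -0.2042] mid -0.2125 ztop 0.0501
0.69 10 y [-0.2217 -0.2094] mid -0.2155 ztop 0.0487
top 0
```

View pics/t4.png

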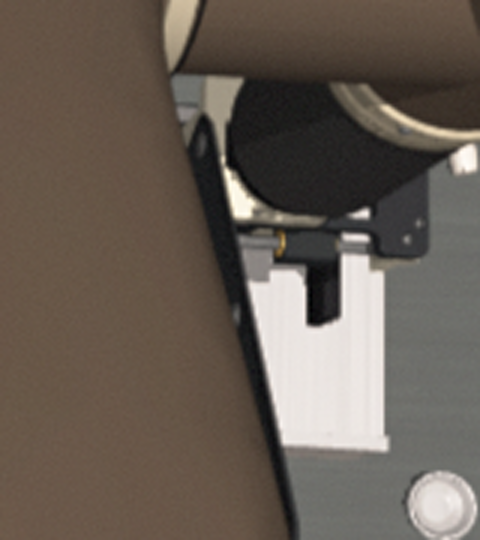

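The crop shows the arm hiding the pin, with the handle at (325,290). The side depth data show the pin level in the saddles, top at about 0.051, and let go. Now shutting the cover.

Emit:
{"name": "move_arm", "arguments": {
  "moves": [5, 0, 4, 0, 0, 0, 0, 5, 0, 4, 0, 0, 0, 0, 5, 0, 3.75, 0, 0, 0, 0, 5, 0, 0, 0, 0, 0, 0, 5, 0, 0, 3, 0, 0, 0, 5, 0, 0, 3, 0, 0, 0, 5, 0, 0, 0, 0, 0, 0]
}}

```text
clock: 25.9
tool_pos: [0.5883, -0.3183, 0.1112]
orientation: [-179.9, 0.5, -1.4]
force: [-0.1, 0.6, -0.8]
opening: 0.05
gripper_force: 0.0
```

Emit:
{"name": "move_arm", "arguments": {
  "moves": [5, 0.2, 0.2, 1.6, 0, 0, 0, 5, 0, 0, 1.6, 0, 0, 0, 0.5, 0, 0, 0, 0, 0, 0, 0.5, 0, 0, 0, 0, 0, 0, 0.5, 0, 0, 0, 0, 0, 0, 0.5, 0, 0, 0, 0, 0, 0, 0.5, 0, 0, 0, 0, 0, 0, 0.5, 0, 0, 0, 0, 0, 0]
}}

```text
clock: 26.7
tool_pos: [0.5942, -0.3201, 0.0853]
orientation: [-179.9, -0.1, -1.4]
force: [-0.7, 10.7, 5.0]
opening: 0.0134
gripper_force: 30.0
```

Emit:
{"name": "move_arm", "arguments": {
  "moves": [0.5, 0, 0, 0, 0, 0, 0, 0.5, 0, -1, 0, 0, 0, 0, 0.5, 0, -2, 0, 0, 0, 0, 0.5, 0, -2, 0, 0, 0, 0, 0.5, 0, -2, 0, 0, 0, 0, 0.5, 0, -1.5, 0, 0, 0, 0, 0.5, 0, -1, 0, 0, 0, 0, 0.5, 0, 0, 0, 0, 0, 0]
}}

```text
clock: 27.5
tool_pos: [0.597, -0.2255, 0.0853]
orientation: [-180.0, -0.1, -1.3]
force: [1.5, 3.2, 6.2]
opening: 0.0138
gripper_force: 30.0
```

Emit:
{"name": "move_arm", "arguments": {
  "moves": [0.5, 0, -0.4, 0, 0, 0, 0, 0.5, 0, -0.3, 0, 0, 0, 0, 0.5, 0, 0, 0, 0, 0, 0]
}}

```text
clock: 27.8
tool_pos: [0.5972, -0.22, 0.0853]
orientation: [180.0, -0.1, -1.4]
force: [1.2, 1.8, 6.7]
opening: 0.0138
gripper_force: 30.0
```

Emit:
{"name": "move_arm", "arguments": {
  "moves": [0.5, 0, -0.2, 0, 0, 0, 0, 0.5, 0, 0, 0, 0, 0, 0]
}}

```text
clock: 28.0
tool_pos: [0.5972, -0.2183, 0.0853]
orientation: [180.0, -0.1, -1.4]
force: [1.8, -0.1, 5.5]
opening: 0.0138
gripper_force: 30.0
```

Emit:
{"name": "move_arm", "arguments": {
  "moves": [0.5, 0, -0.2, 0, 0, 0, 0, 0.5, 0, 0, 0, 0, 0, 0]
}}

```text
clock: 28.2
tool_pos: [0.5973, -0.2179, 0.0853]
orientation: [179.9, -0.1, -1.4]
force: [2.8, -8.9, 2.7]
opening: 0.0139
gripper_force: 30.0
```

Emit:
{"name": "move_arm", "arguments": {
  "moves": [0.5, 0, -0.2, 0, 0, 0, 0, 0.5, 0, 0, 0, 0, 0, 0]
}}

```text
clock: 28.4
tool_pos: [0.5972, -0.2178, 0.0852]
orientation: [179.8, -0.1, -1.4]
force: [2.7, -19.1, 0.4]
opening: 0.0139
gripper_force: 30.0
```

At the end stop (19 N against the push). Releasing, lifting clear and checking.

Emit:
{"name": "move_arm", "arguments": {
  "moves": [5, 0, 0.2, 0, 0, 0, 0, 5, 0, 0, 0, 0, 0, 0, 5, 0, 0, 0, 0, 0, 0, 5, 0, 0, 0, 0, 0, 0, 5, 0, 0, 0, 0, 0, 0, 5, 0, 0, -3, 0, 0, 0, 5, 0, 0, -4, 0, 0, 0, 5, 0, 0, -4, 0, 0, 0]
}}

```text
clock: 29.2
tool_pos: [0.5959, -0.2155, 0.1952]
orientation: [-180.0, 0.1, -1.4]
force: [1.8, 0.6, 1.5]
opening: 0.0498
gripper_force: 0.0
```

Emit:
{"name": "move_arm", "arguments": {
  "moves": [5, 0, -4, -4, 0, 0, 0, 5, 0, -4.5, -2, 0, 0, 0, 5, 0, -4.5, 0, 0, 0, 0, 5, 0, -4.5, 0, 0, 0, 0, 5, 0, -4.5, 0, 0, 0, 0, 5, 0, -4.5, 0, 0, 0, 0, 5, 0, -4, 0, 0, 0, 0, 5, 0, 0, 0, 0, 0, 0]
}}

```text
clock: 30.0
tool_pos: [0.6037, 0.0889, 0.2495]
orientation: [-180.0, -0.0, -1.2]
force: [0.0, -0.3, -0.5]
opening: 0.0498
gripper_force: 0.0
```

```bash
python3 - <<'E'
from h import *
for n,b in (("top",(405,125,515,255)),("side",(250,130,360,205))):
    p,d,m=snap(n); W=cloud(d,m); q=W[b[1]:b[3],b[0]:b[2]].reshape(-1,3); q=q[(q[:,2]>.085)&(q[:,2]<.105)]; print(n,"handle",len(q),cv2.minAreaRect((q[:,:2]*1000).astype(np.float32)) if len(q) else "")
    q=W.reshape(-1,3); q=q[(abs(q[:,2]-.123)<.012)&(abs(q[:,0]-.494)<.04)&(abs(q[:,1]-.367)<.04)]; print("muddler",len(q),np.median(q,0) if len(q) else "")
o=ctrl.get_obs(); print(o["clock"],o["tool_pos"],o["qvel"].round(2))
E
```

```text
top handle 262 ((594.3720703125, -218.21102905273438), (15.154851913452148, 70.59602355957031), 88.36039733886719)
muddler 0 
side handle 151 ((596.0498046875, -213.481201171875), (19.384353637695312, 69.15730285644531), 87.13526153564453)
muddler 355 [0.49333383 0.3779489  0.12201037]
30.1 [0.60346087 0.08570604 0.24952425] [-1.99 -0.24 -0.41  0.26  0.02  0.33]
```

```bash
python3 -c "
from plant import ctrl
print(ctrl.close_job())"
```

```text
the job is handed in; nothing more can be done
None
```

I handed the job in at about 30 s: depth readings had the pin level in both case saddles before the cover closed over it, the cover is against its end stop, and the muddler is still in the stand; no verdict came back.

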